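Third hand on the lid of a latched food box

TASK

Help me close the steel food box: first swing both wire latch loops outwards, so that they hang down clear of the mouth. Then take the lid by its wooden handle from the hob, set it straight and fully into the mouth of the box, and press it down on the rubber seal with a steady force of about 12 N. Keep pressing: finish while you hold the lid down like that, so that I can snap the two latches; do not shift or tip the box, and leave the lemon, the timer and the front spice jar alone.

Things in the scene. Friction and masses are not known exactly. Their poses are not given: they have to be found in the camera images.
- box_mouth (a point): Centre of the mouth of the open, upright, oblong steel food box (loose, 0.8 kg, mandarins inside below 50 mm), level with the top of its rubber seal, 70 mm above the worktop. x along the box, y across, z up. Rim 158 x 112 mm outside, walls 4 mm, mouth 142 x 96 mm. At each short end a wire latch loop is hinged.
- seal (a joint): Squeeze of the springy black rubber seal, 6 mm wide, that runs round the rim of the box, in m: 0 free, 0.007 fully squashed. It begins to yield at 1.5 N and then yields 1 mm for every 3 N on it.
- bail_a (a joint): Wire latch loop at the +x end of the box, rad. 0 = folded in: it stands up from its hinge (83 mm from the middle, 24 mm below box_mouth, axis along y), its crossbar over the rim, in the way of the lid. Grows as it swings outwards; past about 0.4 it falls over by its own weight and hangs outside at about 2.7. A touch (under 1 N) moves it.
- bail_b (a joint): The same wire loop at the -x end of the box: 0 = folded in over the rim, about 2.7 = hanging down outside.
- bail_a_bar (a point): Middle of the crossbar of the loop at the +x end (steel wire 4 mm thick, loop 44 mm wide along y). Folded in, it stands 15 mm above the top of the seal, 69 mm from the middle of the box.
- bail_b_bar (a point): Middle of the crossbar of the loop at the -x end, alike.
- lid_grip (a point): Centre of the lid's wooden bar handle: 86 mm long (x), 14 wide (y), 16 high, 19 mm free under it. The steel lid (about 220 g) lies right way up on the glass hob, which is 5 mm higher than the worktop; x along lid and handle. It fits either way round. Resting on the seal, this point is 33 mm above box_mouth, less as the seal is squeezed.
- box_lid: The same lid, 158 x 112 mm; origin at the centre of its underside, 42 mm below lid_grip. A rolled lip 137 x 91 mm, 9 mm deep, with rounded lower edge, enters the mouth of the box with 2.5 mm to spare all round; the flange above it, 5 mm thick, comes down on the seal.
- lemon_1: A lemon, 75 x 54 x 53 mm, origin at its underside; leave alone.
- kitchen_timer: A round wind-up kitchen timer, 64 mm wide, 56 mm high, origin at the centre of its underside; leave alone.
- spice_jar_3: The frontmost of three glass spice jars, 45 mm wide, 106 mm high, origin at the centre of its underside; leave alone.
- food_box: The food box itself; origin at the centre of its underside, 70 mm below box_mouth, same axes. A wall cupboard hangs over the rear of the worktop behind it: from x = 0.65 m on, its underside 0.56 m above the worktop.

How it is judged:
On the way, in this order (a step that is already met when the one before it is completed fails the run):
1. both wire loops hang down outside, clear of the mouth (value of joint each of bail_a, bail_b above 1.9 rad), for 0.2 s.
2. the lid is seated in the mouth and pressed on the seal with 8 to 17 N for a second (horizontal distance between lid_grip and box_mouth below 0.006 m and angle between the x axis of lid_grip and the x axis of box_mouth, either way round below 0.1 rad and z of lid_grip in the frame of box_mouth below 0.0325 m and contact force between box_lid and food_box between 8 and 17 N), for 1 s.
At the end, for the whole second after the job is handed in: The lid sits level in the mouth of the box (within 6 mm of centred, within 0.1 rad of square, either way round) and the fingers press it on the seal with 8 to 17 N through the last second; both wire loops hang outside (over 1.9 rad); the box stands level within 40 mm of where it was (all of step 1 and all of step 2 and angle between the z axis of lid_grip and the z axis of box_mouth, either way round below 0.04 rad and contact force between the fingers and box_lid above 3 N and height (world z) of box_mouth above 0.066 m and angle between box_mouth's own z axis and vertical below 0.05 rad and distance of box_mouth from where it was at the start of the episode below 0.04 m); the arm keeps its last pose, push and grip.
It fails at once if the box is shifted by more than 40 mm or tipped (distance of box_mouth from where it was at the start of the episode above 0.04 m or angle between box_mouth's own z axis and vertical above 0.2 rad).
It fails at once if the lemon, the timer or the spice jar is moved by more than 30 mm (distance of any of lemon_1, kitchen_timer, spice_jar_3 from where it was at the start of the episode above 0.03 m).
It also fails if it takes over 58 s, if anything falls off the work surface, if the arm or the gripper's body presses on something with over 40 N, if the wrist force passes 120 N, or if a joint passes its speed limit or range.

ROBOT

A 7-joint arm with a two-finger parallel gripper is mounted at the origin on a cart in front of the work surface, level with it; the furniture and walls round the work are solid. World frame = base frame: x ahead of the robot, y to its left, z up, the work surface at z = 0. Lengths are in m, angles in rad, forces in N, time in s.
With the tool pointing down it reaches from about 0.425 to 0.875 m from the base axis. Payload 8.4 kg.
Tool frame: the origin (TCP) lies at the very end of the fingers, on their centre line; the grasp point (between the pads) lies 19 mm behind it; z points along the fingers, y is the line along which they close (so a half turn about z gives the same grasp; the last joint's range is limited). The gripper opens to 85 mm and grips with 20 to 120 N. Pads are 22 mm wide; open, the fingers measure 114 mm over their backs; the gripper's body (76 mm by 85 mm) begins 54 mm behind the grasp point. The pads swing forward as they close: fully open they stand 13 mm farther back than shut.
Start: joints at [-1.368, 0.333, 0.04, 1.465, -0.013, 1.343, -0.059], TCP at [0.193, 0.621, 0.231] pointing down, gripper open.
Joint ranges: [-2.58, 2.58], [-0.38, 2.09], [-1.3, 1.39], [0.25, 2.4], [-1.5, 4.64], [0.08, 2.09], [-2.65, 2.65]. Speed limits (rad/s): [2.22, 2.22, 2.79, 2.79, 3.14, 3.14, 3.14].

INTERFACE

Orientations are given as a rotation vector (axis times angle).
In Python, from rig import r, viewer gives the robot as it stands.
- The arm moves only by the shell command python3 -m creep 'ROWS' [FORCE]. ROWS is JSON, a list of rows, each an object with "gripper": the finger opening in mm, from 0 to 85.4; "translation": the shift along the tool's x, y, z normalised to -1 to 1, where 1 is 15 cm, a list of three; "yaw": the turn about the tool's z normalised to -1 to 1, where 1 is 180 degrees. In form: [{"gripper": gripper, "translation": [x, y, z], "yaw": yaw}, ...]. A call has 1 to 5 rows; each row is the pose to reach, as a shift and turn from the pose commanded when the call began, along the tool's axes at that moment, turning the shorter way round; what a row does not reach only later rows make up. A row lasts 1/12 s, in which the tool goes at most 41.7 mm and 7.16 degrees, less where a joint would pass 70% of its speed; a pose out of reach is approached as far as the arm can. A call with a number of a shift or a turn outside -1 to 1 is refused whole. A call with a gripper value outside its range is refused whole. The fingers move at their own pace and stop on an object; FORCE is the grip in N (left out, the last holds). Time passes only in rows, so rows that repeat a pose let the fingers close. It gives the time, the measured TCP pose, the force, the opening and the grip force at its end, in the units of the state.
- r.get_obs(): the state, without advancing time (a new reading comes with each control period).
- viewer.get_image(name): name is "scene" or "top" or "wrist"; returns a dict with "pixels" (400x640x3 uint8, red, green, blue), "intrinsics" (3x3 intrinsics, pixels), "rvec" (rotation vector, rad) and "tvec" (3), from world to camera coordinates, as OpenCV has them. Camera axes: x right, y down, z forward; pixel columns grow to the right and rows downward; lengths in m; the calibration is good to about 2 mm. A picture is of the moment at which its call begins. There is no depth.
- r.job_done(): hands the job in; it is judged then, once.
The state is a dict: "time": time; "q": joint angles; "qd": joint speeds; "joint_efforts": joint torques, N m; "ee_pos": TCP position; "orientation": TCP orientation; "ft_force": force on the tool from outside, world axes, zero at the start; "torque": the same for the moment, N m; "gripper_width": finger opening in m; "grasp_force": force on a finger pad.
Only numpy, scipy, OpenCV 4.12 (cv2) and the standard library are available. Lean on these libraries where they do the work, as an engineer would, in place of code of your own. Each camera call takes 0.05 s, during which the arm holds its last target. There are 200 camera calls.

## Working session

There is one attempt and no reset: what is moved stays moved. The work goes in short steps, Python scripts to look and compute and a shell command to move; the robot and the scene stay as the last step left them, time stands still between calls to the robot, and variables do not carry over. Pictures are saved under pics/ and viewed, at most 10 in all, crops included, and the job is handed in when it is done.

```bash
mkdir -p pics; ls
cat > h.py <<'E'
import cv2,numpy as np,json
from rig import r,viewer
def snap(n,f):
    d=viewer.get_image(n); cv2.imwrite(f'pics/{f}.png',cv2.cvtColor(d['pixels'],cv2.COLOR_RGB2BGR))
    json.dump({k:np.array(d[k]).tolist() for k in('intrinsics','rvec','tvec')},open(f'pics/{f}.json','w')); return d
def cam(f):
    d=json.load(open(f'pics/{f}.json')); return np.array(d['intrinsics']),cv2.Rodrigues(np.array(d['rvec']))[0],np.array(d['tvec']).ravel()
def w(f,uv,z):
    K,R,t=cam(f); o=-R.T@t; v=R.T@np.linalg.solve(K,[uv[0],uv[1],1]); return o+v*(z-o[2])/v[2]
def p(f,X):
    K,R,t=cam(f); c=K@(R@np.array(X)+t); return c[:2]/c[2]
def crop(f,x0,y0,x1,y1,s,g):
    im=cv2.imread(f'pics/{f}.png')[y0:y1,x0:x1]; cv2.imwrite(f'pics/{g}.png',cv2.resize(im,None,fx=s,fy=s,interpolation=cv2.INTER_CUBIC))
E
python3 - <<'E'
from h import *
for n in('scene','top','wrist'): snap(n,n+'0')
a=cv2.imread('pics/scene0.png');b=cv2.imread('pics/top0.png')
cv2.imwrite('pics/both.png',np.vstack([a,b])[::1] if 0 else cv2.resize(np.vstack([a,b]),(480,600)))
print(r.get_obs()); K,R,t=cam('top0');print(-R.T@t,K[0,0]); K,R,t=cam('scene0');print(-R.T@t,R[2])
E
```

```text
pics
{'time': 0.15, 'q': array([-1.36819867,  0.33375688,  0.03986244,  1.46603967, -0.01339264,
        1.34332173, -0.058477  ]), 'qd': array([-0.00097334, -0.00282624, -0.00016389, -0.00095846, -0.00211892,
       -0.00119593,  0.00107352]), 'joint_efforts': array([ 3.00058928e-03, -6.59042144e+01,  1.36784714e+00, -4.05869758e+01,
        1.70578680e-02,  9.69665794e-03, -9.11987422e-05]), 'ee_pos': array([0.19311521, 0.62028228, 0.23063402]), 'orientation': array([-4.72216873e-01, -3.10579384e+00,  1.97221394e-03]), 'ft_force': array([-0.03150297, -0.06780997,  0.36545176]), 'torque': array([-0.03530419,  0.03275271, -0.03798433]), 'grasp_force': 0.0, 'gripper_width': 0.08509730001408004}
[ 0.37186162 -0.05040421  1.43204438] 506.6558135765558
[ 0.05058465 -0.52296513  0.59351687] [ 0.594595    0.54557656 -0.59059547]
```

View pics/top0.png

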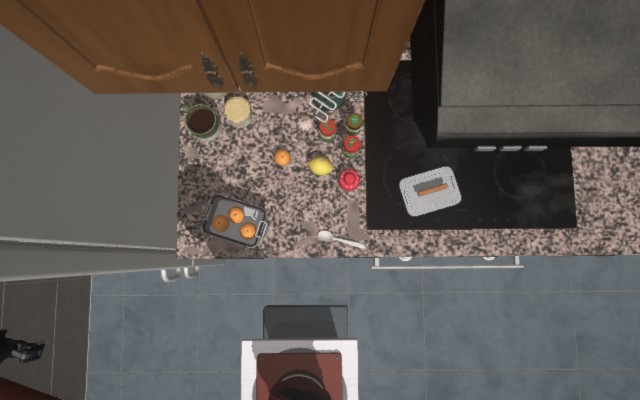

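View pics/scene0.png

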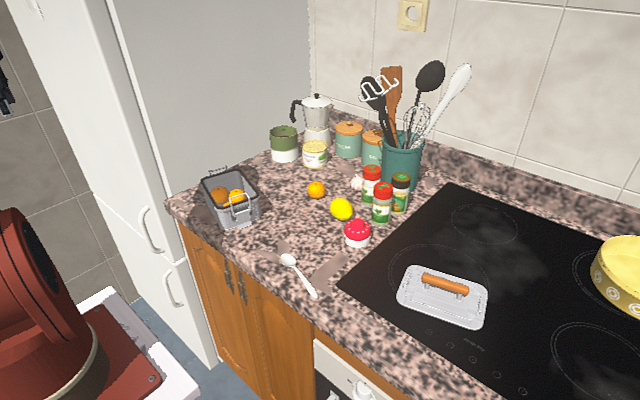

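The top view shows the box at about (237,220), the lid at (430,191), the lemon at (320,166) and the timer at (349,180). The front jar is at (352,145). Next I'll enlarge the box and the lid.

Run:
```python
from h import *
im=cv2.imread('pics/top0.png')
f=lambda a:cv2.resize(a,None,fx=5,fy=5,interpolation=cv2.INTER_CUBIC)
a=f(im[180:260,195:275]);b=f(im[150:230,390:470])
s=cv2.imread('pics/scene0.png');c=cv2.resize(s[160:240,195:275],(400,400),interpolation=cv2.INTER_CUBIC)
cv2.imwrite('pics/z1.png',np.hstack([a,b]));cv2.imwrite('pics/z2.png',c)
```

```text
(no output)
```

View pics/z1.png

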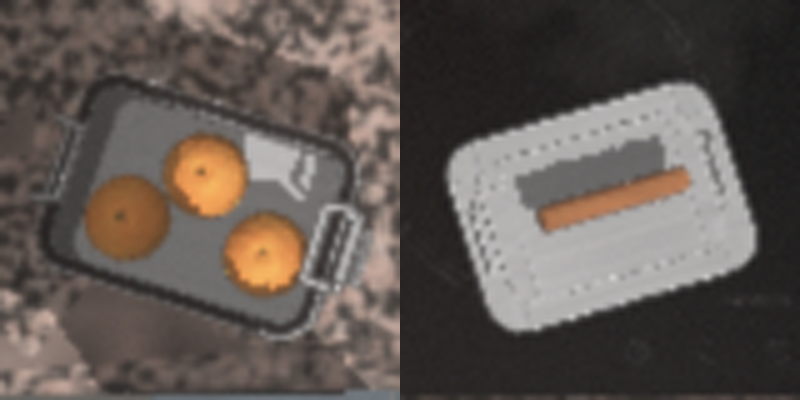

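View pics/z2.png

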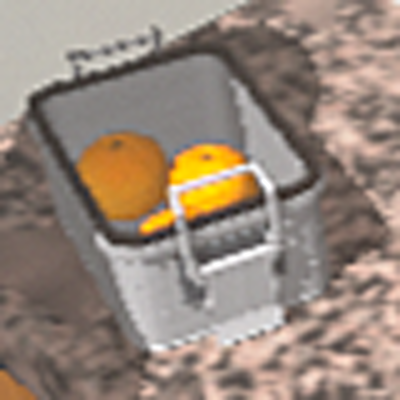

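```bash
cat >> h.py <<'E'
from scipy.optimize import least_squares
def rect(f,z,L,W,edges,g,orig,s):
    """edges: dict of '+x','-x','+y','-y' -> crop points; fit x,y,yaw"""
    P=[(k,w(f,((np.array(q)+.5)/s-.5+orig),z)[:2]) for k,v in edges.items() for q in v]
    def e(a):
        c,n=np.cos(a[2]),np.sin(a[2]); o=[]
        for k,q in P:
            d=q-a[:2]; l=[c*d[0]+n*d[1],-n*d[0]+c*d[1]]
            i='xy'.index(k[1]); o.append((1 if k[0]=='+' else -1)*l[i]-(L,W)[i]/2)
        return o
    q=least_squares(e,g); return q.x,np.round(q.fun*1e3,1)
E
python3 - <<'E'
from h import *
print(w('top0',(235,220),.07),w('top0',(430,191),.019))
b=rect('top0',.07,.158,.112,{'+x':[(350,190),(310,300)],'-x':[(84,110),(45,225)],'+y':[(140,80),(230,107),(320,135)],'-y':[(75,272),(165,302),(250,329)]},[.35,.15,-1.9],(195,180),5)
print('box',b)
l=rect('top0',.019,.158,.112,{'-x':[(448,185),(490,305)],'+x':[(717,105),(757,235)],'+y':[(475,148),(590,112),(680,84)],'-y':[(535,330),(630,300),(735,265)]},[.4,-.5,-1.3],(310,150),5)
print('lid',l)
for q in((541,220),(690,180),(616,200)): print('handle',w('top0',(np.array(q)+.5)/5-.5+(310,150),.055))
for q in((335,245),(338,215),(322,280),(350,212),(338,288),(72,125),(45,198)): print('bail',w('top0',(np.array(q)+.5)/5-.5+(195,180),.085))
for n,u,z in(('lemon',(320,166),.03),('timer',(349,180),.05),('jar',(352,145),.1)): print(n,w('top0',u,z))
E
```

```text
[0.47546312 0.16871165 0.07      ] [ 0.5565148  -0.37048957  0.019     ]
box (array([ 0.47443141,  0.17100715, -1.88466527]), array([-3.2, -5.1, -3.9, -4.3, -1.7, -1. , -0.8, -1.6, -0.9, -1. ]))
lid (array([ 0.5563226 , -0.37116894, -1.27928232]), array([ 0.4, -0.6,  1.3, -1.6, -2.7, -2.3, -2.2, -1.8, -2.1, -3.3]))
handle [ 0.54490623 -0.32866844  0.055     ]
handle [ 0.56635412 -0.41117502  0.055     ]
handle [ 0.55561716 -0.37015434  0.055     ]
bail [0.45088117 0.0953222  0.085     ]
bail [0.46680927 0.093827   0.085     ]
bail [0.43240282 0.10209856 0.085     ]
bail [0.46835426 0.08745037 0.085     ]
bail [0.42810769 0.09358747 0.085     ]
bail [0.51610595 0.23638571 0.085     ]
bail [0.47713579 0.24997964 0.085     ]
lemon [ 0.62848104 -0.06176261  0.03      ]
timer [ 0.58492029 -0.1412581   0.05      ]
jar [ 0.67220036 -0.14762463  0.1       ]
```

The box centre is about (0.474, 0.171) with its long axis at azimuth 72°. The lid centre is about (0.556, -0.371). I'll check where the fridge corner is, then work out the first moves.

```bash
cat >> h.py <<'E'
def go(T,az=None):
    o=r.get_obs(); R=cv2.Rodrigues(o['orientation'])[0]; d=np.array(T)-o['ee_pos']
    a=np.degrees(np.arctan2(R[1,1],R[0,1])); y=0 if az is None else -(((az-a)+90)%180-90)
    print('t',round(o['time'],2),'pos',np.round(o['ee_pos'],4),'yaz',round(a,1),'tilt',np.round(R[:2,2],3),'F',np.round(o['ft_force'],1),'w',round(o['gripper_width'],4),'g',round(o['grasp_force'],1))
    print('-> tr',np.round(R.T@d/.15,3),'yaw',round(y/180,4),'rows',round(max(np.linalg.norm(d)/.0417,abs(y)/7.16),1))
C=np.array([.4744,.171]);U=np.array([-.309,-.951])
def bx(s,z,t=0): return [*(C+U*s+t*np.array([U[1],-U[0]])),z]
E
python3 - <<'E'
from h import *
print(w('scene0',(168,205),0),w('top0',(178,257),0),w('top0',(100,275),1.0))
go([.27,.33,.27]); go(bx(-.035,.2))
o=r.get_obs();print(cv2.Rodrigues(o['orientation'])[0])
E
```

```text
[0.37013602 0.31404764 0.        ] [0.37824613 0.33842848 0.        ] [0.35928307 0.13219832 1.        ]
t 0.15 pos [0.1931 0.6203 0.2306] yaz 72.7 tilt [-0.    -0.001] F [-0.  -0.1  0.4] w 0.0851 g 0.0
-> tr [-1.065 -1.696 -0.26 ] yaw 0.0 rows 7.3
t 0.15 pos [0.1931 0.6203 0.2306] yaz 72.7 tilt [-0.    -0.001] F [-0.  -0.1  0.4] w 0.0851 g 0.0
-> tr [-2.684 -2.069  0.207] yaw 0.0 rows 12.2
[[-9.54810016e-01  2.97216668e-01 -2.92010635e-04]
 [ 2.97216799e-01  9.54809233e-01 -1.22562351e-03]
 [-8.54612869e-05 -1.25702807e-03 -9.99999206e-01]]
```

```bash
python3 -m creep '[{"gripper":0,"translation":[-0.53,-0.85,-0.13],"yaw":0},{"gripper":0,"translation":[-0.53,-0.85,-0.13],"yaw":0},{"gripper":0,"translation":[-0.53,-0.85,-0.13],"yaw":0},{"gripper":0,"translation":[-0.53,-0.85,-0.13],"yaw":0},{"gripper":0,"translation":[-0.53,-0.85,-0.13],"yaw":0}]'
python3 -m creep '[{"gripper":0,"translation":[-0.53,-0.85,-0.13],"yaw":0},{"gripper":0,"translation":[-0.53,-0.85,-0.13],"yaw":0},{"gripper":0,"translation":[-0.53,-0.85,-0.13],"yaw":0},{"gripper":0,"translation":[-0.53,-0.85,-0.13],"yaw":0},{"gripper":0,"translation":[-0.53,-0.85,-0.13],"yaw":0}]'
python3 -c "
from h import *
go(bx(-.035,.2),72)"
```

```text
time: 0.57
ee_pos: [0.2343, 0.4706, 0.2521]
orientation: [0.481, 3.103, 0.0]
ft_force: [0.7, 0.6, 0.2]
gripper_width: 0.0255
grasp_force: 0.0
time: 0.98
ee_pos: [0.2714, 0.3255, 0.2714]
orientation: [0.481, 3.104, 0.002]
ft_force: [0.3, 0.5, -0.5]
gripper_width: -0.0005
grasp_force: 0.0
t 0.98 pos [0.2714 0.3255 0.2714] yaz 72.4 tilt [0.001 0.001] F [ 0.3  0.5 -0.5] w -0.0005 g 0.0
-> tr [-1.603 -0.339  0.476] yaw 0.0021 rows 6.1
```

```bash
python3 -m creep '[{"gripper":0,"translation":[-0.86,-0.53,0],"yaw":0},{"gripper":0,"translation":[-0.86,-0.53,0],"yaw":0},{"gripper":0,"translation":[-0.86,-0.53,0],"yaw":0},{"gripper":0,"translation":[-0.86,-0.53,0],"yaw":0},{"gripper":0,"translation":[-0.86,-0.53,0],"yaw":0}]'
python3 -c "
from h import *
snap('wrist','w1')
print(p('w1',[*C,.07]),p('w1',bx(.069,.085)),p('w1',bx(-.069,.085)))
go(bx(-.035,.2),72)"
```

```text
time: 1.4
ee_pos: [0.3721, 0.2113, 0.2705]
orientation: [0.484, 3.103, -0.0]
ft_force: [-0.7, 0.1, -0.2]
gripper_width: 0.0003
grasp_force: 0.0
[316.73593497 263.96515685] [251.49518494 270.63001935] [381.50716303 271.12141899]
t 1.45 pos [0.3702 0.2138 0.2703] yaz 72.4 tilt [0. 0.] F [-0.5  1.   0.3] w -0.0002 g 0.0
-> tr [-0.75   0.171  0.469] yaw 0.0024 rows 3.2
```

View pics/w1.png

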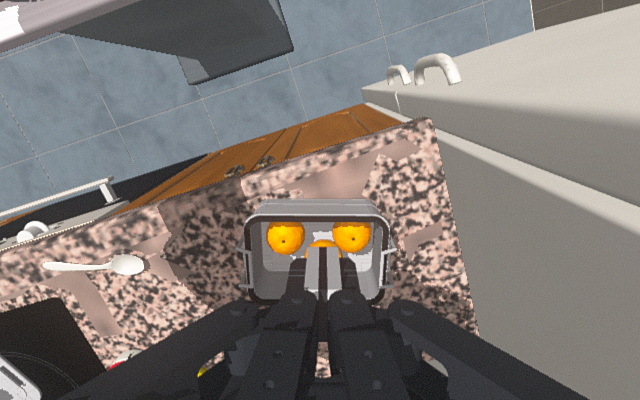

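The box is parallel to the image, its rim spans columns 246–388, and the predicted centre agrees with it. Next I'll push the far-left loop outwards.

```bash
python3 -m creep '[{"gripper":0,"translation":[-0.75,0.17,0.47],"yaw":0},{"gripper":0,"translation":[-0.75,0.17,0.47],"yaw":0},{"gripper":0,"translation":[-0.75,0.17,0.47],"yaw":0},{"gripper":0,"translation":[-0.75,0.17,0.47],"yaw":0},{"gripper":0,"translation":[-0.75,0.17,0.47],"yaw":0}]'
python3 -m creep '[{"gripper":0,"translation":[0,0,0.4],"yaw":0},{"gripper":0,"translation":[0,0,0.8],"yaw":0},{"gripper":0,"translation":[0,0,0.8],"yaw":0},{"gripper":0,"translation":[0,0,0.8],"yaw":0},{"gripper":0,"translation":[0,0,0.8],"yaw":0}]'
python3 -c "
from h import *
go(bx(-.08,.078),72)"
```

```text
time: 1.87
ee_pos: [0.484, 0.2065, 0.1971]
orientation: [-0.473, -3.103, 0.007]
ft_force: [-1.0, -0.4, 0.6]
gripper_width: 0.0003
grasp_force: 0.0
time: 2.28
ee_pos: [0.482, 0.2072, 0.0798]
orientation: [-0.47, -3.104, 0.003]
ft_force: [0.2, 0.4, 0.1]
gripper_width: 0.0006
grasp_force: 0.0
t 2.28 pos [0.482  0.2072 0.0798] yaz 72.8 tilt [-0.003 -0.001] F [0.2 0.4 0.1] w 0.0006 g 0.0
-> tr [-0.031  0.287  0.011] yaw 0.0044 rows 1.0
```

Now a gentle outward push in small steps, with a wrist and a scene picture afterwards.

```bash
python3 -m creep '[{"gripper":0,"translation":[-0.03,0.08,0],"yaw":0},{"gripper":0,"translation":[-0.03,0.15,0],"yaw":0},{"gripper":0,"translation":[-0.03,0.22,0],"yaw":0},{"gripper":0,"translation":[-0.03,0.29,0],"yaw":0},{"gripper":0,"translation":[-0.03,0.32,0],"yaw":0}]'
python3 -m creep '[{"gripper":0,"translation":[0,0.04,0],"yaw":0},{"gripper":0,"translation":[0,0.08,0],"yaw":0},{"gripper":0,"translation":[0,0.08,0],"yaw":0},{"gripper":0,"translation":[0,0.08,0],"yaw":0},{"gripper":0,"translation":[0,0.08,0],"yaw":0}]'
python3 -c "
from h import *
snap('scene','s2');snap('top','t2');snap('wrist','w2')
f=lambda n,x,y:cv2.resize(cv2.imread(f'pics/{n}.png')[y:y+100,x:x+100],(400,400),interpolation=cv2.INTER_CUBIC)
cv2.imwrite('pics/z3.png',np.hstack([f('s2',180,140),f('t2',185,170)]))
go(bx(.035,.078),72)"
```

```text
time: 2.7
ee_pos: [0.503, 0.254, 0.0814]
orientation: [0.469, 3.105, 0.004]
ft_force: [-1.5, 0.4, 0.3]
gripper_width: -0.0002
grasp_force: 0.0
time: 3.12
ee_pos: [0.5058, 0.2619, 0.0796]
orientation: [-0.473, -3.105, 0.001]
ft_force: [0.4, -0.1, -0.3]
gripper_width: -0.0
grasp_force: 0.0
t 3.27 pos [0.5058 0.262  0.0798] yaz 72.7 tilt [-0. -0.] F [ 0.7  0.8 -0.5] w -0.0003 g 0.0
-> tr [ 0.022 -0.875  0.012] yaw 0.0037 rows 3.1
```

View pics/z3.png

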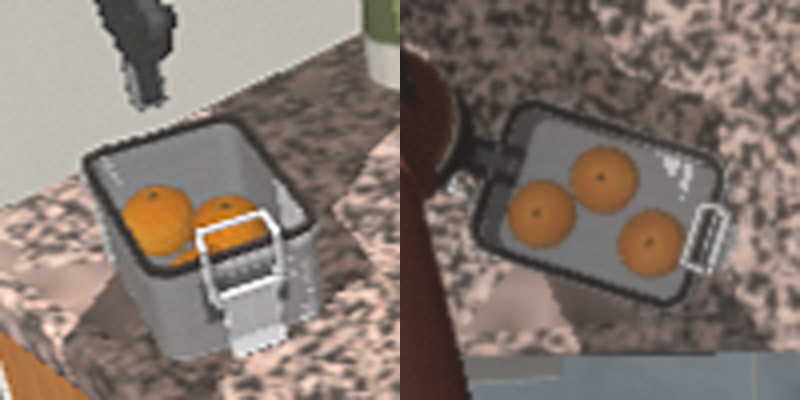

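The left loop no longer stands over the rim; it hangs outside at about (455,180) in the crop. The box has not moved. Now the other loop.

```bash
python3 -m creep '[{"gripper":0,"translation":[0,-0.05,-0.1],"yaw":0},{"gripper":0,"translation":[0.02,-0.3,-0.1],"yaw":0},{"gripper":0,"translation":[0.02,-0.57,-0.1],"yaw":0},{"gripper":0,"translation":[0.02,-0.85,-0.05],"yaw":0},{"gripper":0,"translation":[0.02,-0.87,0.01],"yaw":0}]'
python3 -c "
from h import *
go(bx(.085,.078),72)"
```

```text
time: 3.68
ee_pos: [0.4626, 0.1317, 0.0784]
orientation: [-0.483, -3.103, 0.001]
ft_force: [-0.1, -1.3, -1.4]
gripper_width: -0.0001
grasp_force: 0.0
t 3.68 pos [0.4626 0.1317 0.0784] yaz 72.3 tilt [-0.001 -0.001] F [-0.1 -1.3 -1.4] w -0.0001 g 0.0
-> tr [ 0.008 -0.293  0.003] yaw 0.0017 rows 1.1
```

```bash
python3 -m creep '[{"gripper":0,"translation":[0,-0.08,0],"yaw":0},{"gripper":0,"translation":[0,-0.15,0],"yaw":0},{"gripper":0,"translation":[0,-0.22,0],"yaw":0},{"gripper":0,"translation":[0,-0.29,0],"yaw":0},{"gripper":0,"translation":[0,-0.33,0],"yaw":0}]'
python3 -m creep '[{"gripper":0,"translation":[0,-0.05,0],"yaw":0},{"gripper":0,"translation":[0,-0.09,0],"yaw":0},{"gripper":0,"translation":[0,-0.09,-0.2],"yaw":0},{"gripper":0,"translation":[0,-0.09,-0.5],"yaw":0},{"gripper":0,"translation":[0,-0.09,-0.8],"yaw":0}]'
python3 -c "
from h import *
go([.53,-.13,.27],16.7);go([.555,-.37,.15],16.7)"
```

```text
time: 4.1
ee_pos: [0.4494, 0.0904, 0.0786]
orientation: [0.473, 3.106, -0.0]
ft_force: [0.4, -0.5, 0.5]
gripper_width: -0.0001
grasp_force: 0.0
time: 4.52
ee_pos: [0.4445, 0.0778, 0.1926]
orientation: [-0.473, -3.104, 0.003]
ft_force: [1.4, 0.8, 0.6]
gripper_width: 0.0002
grasp_force: 0.0
t 4.52 pos [0.4445 0.0778 0.1926] yaz 72.7 tilt [-0.002 -0.002] F [1.4 0.8 0.6] w 0.0002 g 0.0
-> tr [-0.956 -1.154 -0.515] yaw 0.311 rows 7.8
t 4.52 pos [0.4445 0.0778 0.1926] yaz 72.7 tilt [-0.002 -0.002] F [1.4 0.8 0.6] w 0.0002 g 0.0
-> tr [-1.592 -2.63   0.288] yaw 0.311 rows 11.1
```

```bash
python3 -m creep '[{"gripper":0,"translation":[-0.75,-1.0,-0.2],"yaw":0.15},{"gripper":0,"translation":[-0.75,-1.0,-0.2],"yaw":0.15},{"gripper":0,"translation":[-0.75,-1.0,-0.2],"yaw":0.15},{"gripper":0,"translation":[-0.75,-1.0,-0.2],"yaw":0.15},{"gripper":0,"translation":[-0.75,-1.0,-0.2],"yaw":0.15}]'
python3 -c "
from h import *
snap('top','t3');snap('scene','s3')
f=lambda n,x,y:cv2.resize(cv2.imread(f'pics/{n}.png')[y:y+100,x:x+100],(400,400),interpolation=cv2.INTER_CUBIC)
cv2.imwrite('pics/z4.png',np.hstack([f('s3',180,140),f('t3',185,170)]))
go([.555,-.37,.21],16.7)"
```

```text
time: 4.93
ee_pos: [0.5091, -0.1028, 0.223]
orientation: [1.197, 2.902, -0.0]
ft_force: [-0.5, 0.7, -0.9]
gripper_width: 0.0003
grasp_force: 0.0
t 5.03 pos [ 0.5091 -0.103   0.2226] yaz 45.3 tilt [ 0.002 -0.002] F [-0.1 -0.6 -1. ] w 0.0 g 0.0
-> tr [-1.469 -1.051  0.089] yaw 0.1591 rows 6.5
```

View pics/z4.png

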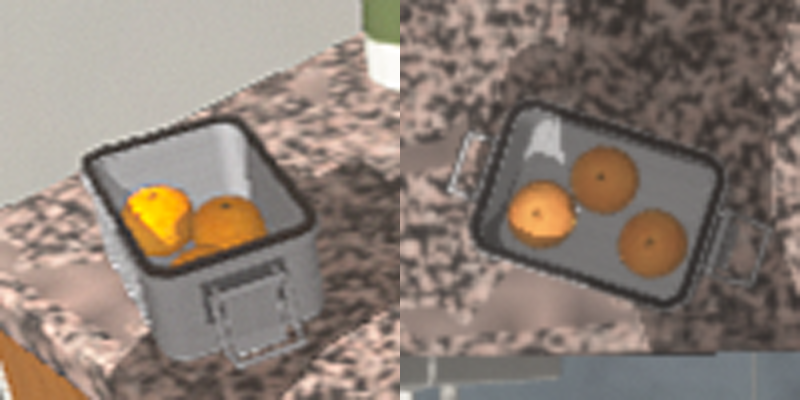

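Both loops now hang outside, at crop positions (468,163) and (738,252). On to the lid.

```bash
python3 -m creep '[{"gripper":50,"translation":[-0.98,-0.7,0],"yaw":0.159},{"gripper":50,"translation":[-0.98,-0.7,0],"yaw":0.159},{"gripper":50,"translation":[-0.98,-0.7,0],"yaw":0.159},{"gripper":50,"translation":[-0.98,-0.7,0],"yaw":0.159},{"gripper":50,"translation":[-0.98,-0.7,0],"yaw":0.159}]'
python3 -c "
from h import *
print(rect('t3',.07,.158,.112,{'+x':[(320,190),(290,298)],'-x':[(113,118),(74,230)],'+y':[(140,103),(225,128),(310,154)],'-y':[(90,251),(180,280),(265,306)]},[.47,.17,-1.9],(185,170),4))
go([.556,-.37,.21],16.7)"
```

```text
time: 5.45
ee_pos: [0.5395, -0.2808, 0.2213]
orientation: [1.88, 2.516, -0.005]
ft_force: [-0.9, 0.1, 0.7]
gripper_width: 0.0498
grasp_force: 0.0
(array([ 0.47444061,  0.16910209, -1.87259816]), array([-4.9, -2.2, -4.2, -3. , -3.5, -3. , -3.2, -3.8, -2.9, -2.9]))
t 5.45 pos [ 0.5395 -0.2808  0.2213] yaz 16.5 tilt [-0.001 -0.003] F [-0.9  0.1  0.7] w 0.0498 g 0.0
-> tr [-0.601 -0.063  0.077] yaw -0.0014 rows 2.2
```

```bash
python3 -m creep '[{"gripper":50,"translation":[-0.6,-0.06,0.08],"yaw":0},{"gripper":50,"translation":[-0.6,-0.06,0.08],"yaw":0},{"gripper":50,"translation":[-0.6,-0.06,0.08],"yaw":0},{"gripper":50,"translation":[-0.6,-0.06,0.08],"yaw":0}]'
python3 -c "
from h import *
snap('wrist','w3')
print(p('w3',[.556,-.37,.055]))
go([.556,-.37,.03],16.7)"
```

```text
time: 5.78
ee_pos: [0.5565, -0.3676, 0.2081]
orientation: [-1.871, -2.522, 0.004]
ft_force: [-0.1, -0.2, 1.0]
gripper_width: 0.0498
grasp_force: 0.0
[322.61738622 180.11521767]
t 5.83 pos [ 0.5573 -0.3654  0.2086] yaz 17.0 tilt [-0.002  0.   ] F [-0.9  0.6  0.1] w 0.0499 g 0.0
-> tr [-0.027 -0.015  1.191] yaw 0.0015 rows 4.3
```

View pics/w3.png

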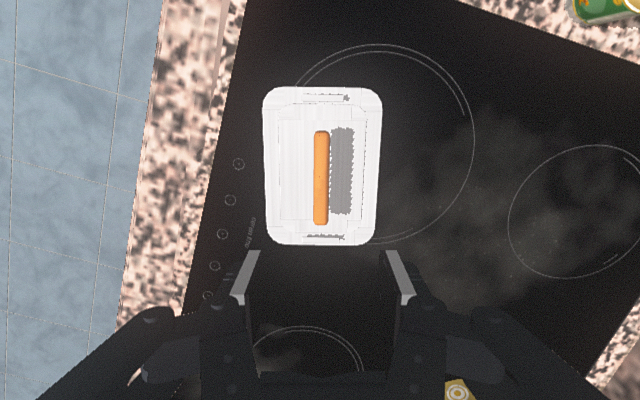

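The handle runs from (321,131) to (321,225), within about 1 mm of the prediction and parallel to the fingers' gap. I'll go down and grip it.

```bash
python3 -c "
from h import *
X=w('w3',(321,178),.055);print(X);go([X[0],X[1],.028])"
```

```text
[ 0.55408767 -0.36857609  0.055     ]
t 5.83 pos [ 0.5573 -0.3654  0.2086] yaz 17.0 tilt [-0.002  0.   ] F [-0.9  0.6  0.1] w 0.0499 g 0.0
-> tr [-0.015 -0.025  1.204] yaw 0.0 rows 4.3
```

```bash
python3 -m creep '[{"gripper":50,"translation":[-0.02,-0.02,0.3],"yaw":0},{"gripper":50,"translation":[-0.02,-0.02,0.55],"yaw":0},{"gripper":50,"translation":[-0.02,-0.02,0.8],"yaw":0},{"gripper":50,"translation":[-0.02,-0.02,0.8],"yaw":0},{"gripper":50,"translation":[-0.02,-0.02,0.8],"yaw":0}]'
python3 -c "
from h import *
X=w('w3',(321,178),.055);go([X[0],X[1],.0285],17)"
```

```text
time: 6.25
ee_pos: [0.556, -0.3657, 0.089]
orientation: [-1.862, -2.526, -0.0]
ft_force: [0.5, -0.2, 0.7]
gripper_width: 0.05
grasp_force: 0.0
t 6.25 pos [ 0.556  -0.3657  0.089 ] yaz 17.2 tilt [-0.003  0.002] F [ 0.5 -0.2  0.7] w 0.05 g 0.0
-> tr [-0.016 -0.017  0.403] yaw 0.0012 rows 1.5
```

```bash
python3 -m creep '[{"gripper":50,"translation":[-0.015,-0.015,0.2],"yaw":0},{"gripper":50,"translation":[-0.015,-0.015,0.4],"yaw":0},{"gripper":50,"translation":[-0.015,-0.015,0.4],"yaw":0},{"gripper":5,"translation":[-0.015,-0.015,0.4],"yaw":0},{"gripper":5,"translation":[-0.015,-0.015,0.4],"yaw":0}]' 100
python3 -m creep '[{"gripper":5,"translation":[0,0,0],"yaw":0},{"gripper":5,"translation":[0,0,0],"yaw":0},{"gripper":5,"translation":[0,0,0],"yaw":0}]' 100
python3 -c "
from h import *
go([.5541,-.3686,.0285],17)"
```

```text
time: 6.67
ee_pos: [0.5562, -0.3718, 0.0331]
orientation: [1.864, 2.525, 0.001]
ft_force: [0.5, 0.5, 0.1]
gripper_width: 0.0267
grasp_force: 0.0
time: 6.92
ee_pos: [0.5563, -0.3721, 0.0332]
orientation: [1.864, 2.523, 0.002]
ft_force: [-0.5, 1.6, 9.5]
gripper_width: 0.0119
grasp_force: 98.3
t 6.92 pos [ 0.5563 -0.3721  0.0332] yaz 17.1 tilt [ 0.004 -0.002] F [-0.5  1.6  9.5] w 0.0119 g 98.3
-> tr [ 0.026 -0.007  0.031] yaw 0.0005 rows 0.1
```

The grip sits about 5 mm high, on the narrower top of the handle. I'll open, go lower and grip again.

```bash
python3 -m creep '[{"gripper":40,"translation":[0,0,0],"yaw":0},{"gripper":40,"translation":[0,0,0],"yaw":0},{"gripper":40,"translation":[0,0,0.03],"yaw":0},{"gripper":40,"translation":[0,0,0.03],"yaw":0},{"gripper":40,"translation":[0,0,0.03],"yaw":0}]' 80
python3 -c "
from h import *
go([.5541,-.3686,.0285],17)"
```

```text
time: 7.33
ee_pos: [0.5544, -0.3709, 0.0248]
orientation: [-1.866, -2.526, 0.0]
ft_force: [-0.4, -0.5, 0.4]
gripper_width: 0.0404
grasp_force: 0.0
t 7.33 pos [ 0.5544 -0.3709  0.0248] yaz 17.1 tilt [-0.001  0.   ] F [-0.4 -0.5  0.4] w 0.0404 g 0.0
-> tr [ 0.015  0.003 -0.024] yaw 0.0005 rows 0.1
```

```bash
python3 -m creep '[{"gripper":5,"translation":[0.01,0,-0.01],"yaw":0},{"gripper":5,"translation":[0.01,0,-0.01],"yaw":0},{"gripper":5,"translation":[0.01,0,-0.01],"yaw":0},{"gripper":5,"translation":[0.01,0,-0.01],"yaw":0},{"gripper":5,"translation":[0.01,0,-0.01],"yaw":0}]' 80
python3 -c "
from h import *
go([.5541,-.3686,.0285],17)"
```

```text
time: 7.75
ee_pos: [0.5543, -0.3697, 0.0271]
orientation: [1.867, 2.527, 0.0]
ft_force: [-0.5, 2.4, 5.2]
gripper_width: 0.0129
grasp_force: 78.6
t 7.75 pos [ 0.5543 -0.3697  0.0271] yaz 17.1 tilt [ 0. -0.] F [-0.5  2.4  5.2] w 0.0129 g 78.6
-> tr [ 0.007  0.001 -0.01 ] yaw 0.0005 rows 0.0
```

```bash
python3 -m creep '[{"gripper":5,"translation":[0,0,-0.1],"yaw":0},{"gripper":5,"translation":[0,0,-0.3],"yaw":0},{"gripper":5,"translation":[0,0,-0.55],"yaw":0},{"gripper":5,"translation":[0,0,-0.8],"yaw":0},{"gripper":5,"translation":[0,0,-0.95],"yaw":0}]' 80
python3 -c "
from h import *
snap('wrist','w4')
go([.54,-.13,.17]); go([*C,.17],-17.8)"
```

```text
time: 8.17
ee_pos: [0.5544, -0.3709, 0.1739]
orientation: [1.866, 2.523, -0.0]
ft_force: [0.6, -0.8, -1.8]
gripper_width: 0.0128
grasp_force: 78.4
t 8.22 pos [ 0.5556 -0.372   0.1775] yaz 17.0 tilt [ 0.007 -0.004] F [ 2.2 -1.8  1.9] w 0.0127 g 78.5
-> tr [1.573 0.373 0.042] yaw 0.0 rows 5.8
t 8.22 pos [ 0.5556 -0.372   0.1775] yaz 17.0 tilt [ 0.007 -0.004] F [ 2.2 -1.8  1.9] w 0.0127 g 78.5
-> tr [3.62  0.543 0.031] yaw 0.1936 rows 13.2
```

View pics/w4.png

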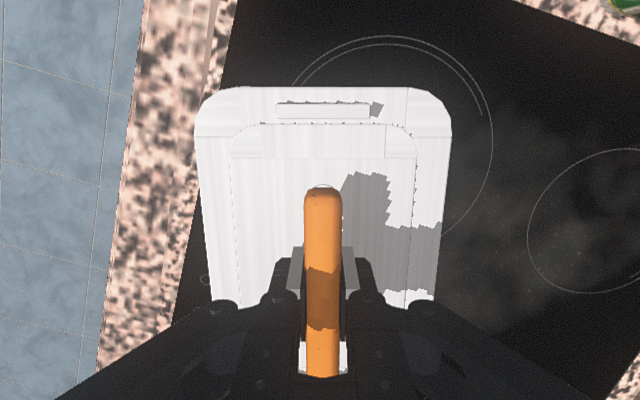

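The lid hangs level on the handle, which is centred between the pads at column 322. I'll carry it over to the box.

```bash
python3 -m creep '[{"gripper":5,"translation":[0.2,0.03,-0.05],"yaw":0},{"gripper":5,"translation":[0.45,0.07,-0.05],"yaw":0},{"gripper":5,"translation":[0.7,0.1,-0.05],"yaw":0},{"gripper":5,"translation":[0.95,0.14,-0.05],"yaw":0},{"gripper":5,"translation":[1,0.15,-0.05],"yaw":0}]'
python3 -m creep '[{"gripper":5,"translation":[0.25,0.03,0],"yaw":0},{"gripper":5,"translation":[0.5,0.07,0],"yaw":0},{"gripper":5,"translation":[0.75,0.11,0],"yaw":0},{"gripper":5,"translation":[1,0.15,0],"yaw":0},{"gripper":5,"translation":[1,0.15,0],"yaw":0}]'
python3 -c "
from h import *
go([*C,.19],-17.8)"
```

```text
time: 8.63
ee_pos: [0.5315, -0.2126, 0.1761]
orientation: [-1.857, -2.53, -0.004]
ft_force: [1.5, -0.7, -2.2]
gripper_width: 0.0123
grasp_force: 78.4
time: 9.05
ee_pos: [0.5082, -0.0614, 0.1764]
orientation: [-1.853, -2.532, -0.003]
ft_force: [0.3, 0.4, -2.1]
gripper_width: 0.0129
grasp_force: 78.4
t 9.05 pos [ 0.5082 -0.0614  0.1764] yaz 17.6 tilt [-0.002  0.004] F [ 0.3  0.4 -2.1] w 0.0129 g 78.4
-> tr [ 1.545  0.254 -0.085] yaw 0.1967 rows 5.6
```

```bash
cat > fit.py <<'E'
from h import *
from scipy.ndimage import map_coordinates as mc
from scipy.optimize import minimize
def pts(a,L,W):
    s=np.linspace(-1,1,60)*.8; P=np.vstack([np.c_[s*L/2,s*0+W/2],np.c_[s*L/2,s*0-W/2],np.c_[s*0+L/2,s*W/2],np.c_[s*0-L/2,s*W/2]])
    c,n=np.cos(a[2]),np.sin(a[2]); return np.c_[P@np.array([[c,n],[-n,c]])+a[:2],np.full(len(P),.07)]
def val(f,a,L,W):
    K,R,t=cam(f); im=cv2.imread(f'pics/{f}.png',0).astype(float); q=(pts(a,L,W)@R.T+t)@K.T; q=q[:,:2]/q[:,2:]
    return np.mean(np.minimum(mc(im,[q[:,1],q[:,0]],order=1),120))
for fs in (['top0'],['t3'],['scene0'],['s3'],['t3','s3','top0','scene0']):
    best=None
    for L in((.150,.104),(.152,.106)):
        c=lambda a:sum(val(f,[a[0]/100,a[1]/100,a[2]],*L) for f in fs)/len(fs)
        for dx in(-.3,.3):
          for dy in(-.3,.3):
            m=minimize(c,[47.44+dx,17.05+dy,1.262],method='Nelder-Mead',options={'initial_simplex':[[47.44+dx,17.05+dy,1.262],[47.9+dx,17.05+dy,1.262],[47.44+dx,17.5+dy,1.262],[47.44+dx,17.05+dy,1.29]]})
            if best is None or m.fun<best[0]: best=(m.fun,m.x,L)
    print(fs,round(best[0],1),np.round(best[1][:2]/100,4),np.round(np.degrees(best[1][2]),2),best[2])
X=w('w4',(321,188),.1965+.008);go([X[0],X[1],.19])
o=np.array([.5556,-.372]);d=(X[:2]-o);print('handle end offset',d, np.linalg.norm(d))
E
python3 fit.py
```

```text
['top0'] 61.0 [0.4749 0.1724] 71.96 (0.15, 0.104)
['t3'] 58.4 [0.4749 0.1713] 71.79 (0.15, 0.104)
['scene0'] 64.8 [0.4704 0.1673] 72.4 (0.15, 0.104)
['s3'] 62.8 [0.4703 0.1667] 72.04 (0.15, 0.104)
['t3', 's3', 'top0', 'scene0'] 70.8 [0.4716 0.1667] 72.18 (0.15, 0.104)
t 9.05 pos [ 0.5082 -0.0614  0.1764] yaz 17.6 tilt [-0.002  0.004] F [ 0.3  0.4 -2.1] w 0.0129 g 78.4
-> tr [-1.762 -0.337 -0.098] yaw 0.0 rows 6.5
handle end offset [-0.01564548  0.04330894] 0.04604829890452456
```

Run:
```python
from h import *
g=cv2.imread('pics/w1.png',0)
K,R,t=cam('w1');print('cam',-R.T@t)
print('col300',list(enumerate(g[192:235,300],192)))
print('col335',g[192:235,335].tolist())
print('row235 L',list(enumerate(g[235,236:262],236)));print('row235 R',list(enumerate(g[235,372:400],372)))
print('row225 L',g[225,236:262].tolist());print(g[225,372:400].tolist())
for c,a in(((.4749,.1718),71.9),((.4704,.167),72.2)):
    a=np.radians(a);u=np.array([np.cos(a),np.sin(a)]);v=np.array([-u[1],u[0]])
    for s,q in((0,.056),(0,.048),(-.079,.03),(-.071,.03),(.079,.03),(.071,.03)):
        print(c,s,q,np.round(p('w1',[*(np.array(c)+s*u+q*v),.07]),1),end=' ')
    print()
```

```text
cam [0.29683838 0.23417427 0.41408637]
col300 [(192, np.uint8(186)), (193, np.uint8(181)), (194, np.uint8(188)), (195, np.uint8(173)), (196, np.uint8(165)), (197, np.uint8(165)), (198, np.uint8(163)), (199, np.uint8(168)), (200, np.uint8(153)), (201, np.uint8(150)), (202, np.uint8(149)), (203, np.uint8(163)), (204, np.uint8(166)), (205, np.uint8(151)), (206, np.uint8(148)), (207, np.uint8(151)), (208, np.uint8(151)), (209, np.uint8(148)), (210, np.uint8(150)), (211, np.uint8(144)), (212, np.uint8(148)), (213, np.uint8(164)), (214, np.uint8(211)), (215, np.uint8(164)), (216, np.uint8(83)), (217, np.uint8(55)), (218, np.uint8(64)), (219, np.uint8(64)), (220, np.uint8(64)), (221, np.uint8(66)), (222, np.uint8(91)), (223, np.uint8(103)), (224, np.uint8(94)), (225, np.uint8(102)), (226, np.uint8(107)), (227, np.uint8(141)), (228, np.uint8(150)), (229, np.uint8(150)), (230, np.uint8(143)), (231, np.uint8(147)), (232, np.uint8(142)), (233, np.uint8(138)), (234, np.uint8(139))]
col335 [164, 170, 158, 157, 155, 154, 139, 165, 153, 151, 152, 163, 165, 156, 145, 151, 148, 153, 148, 146, 144, 15
[... 1304 characters left out ...]
, 69, 63, 85, 126, 84, 56, 54, 57, 64, 55, 76, 77, 90, 84, 82, 78, 83, 84, 81, 84, 118]
[133, 116, 87, 87, 81, 82, 82, 83, 74, 58, 61, 67, 63, 63, 96, 156, 210, 156, 130, 127, 107, 77, 68, 71, 70, 70, 75, 106]
(0.4749, 0.1718) 0 0.056 [317.7 216.7] (0.4749, 0.1718) 0 0.048 [317.7 223.7] (0.4749, 0.1718) -0.079 0.03 [244.2 238.9] (0.4749, 0.1718) -0.071 0.03 [251.6 238.9] (0.4749, 0.1718) 0.079 0.03 [391.  239.7] (0.4749, 0.1718) 0.071 0.03 [383.6 239.6] 
(0.4704, 0.167) 0 0.056 [311.7 214.2] (0.4704, 0.167) 0 0.048 [311.8 221.3] (0.4704, 0.167) -0.079 0.03 [238.3 236.8] (0.4704, 0.167) -0.071 0.03 [245.8 236.8] (0.4704, 0.167) 0.079 0.03 [385.5 236.9] (0.4704, 0.167) 0.071 0.03 [378.  236.9]
```

Combining the wrist and top fits gives a box centre of (0.4727, 0.1702) at azimuth 72.1°.

```bash
cat >> h.py <<'E'
T=np.array([.4724,.1692])
E
python3 -m creep '[{"gripper":5,"translation":[0.25,0.04,-0.05],"yaw":0.02},{"gripper":5,"translation":[0.5,0.07,-0.08],"yaw":0.05},{"gripper":5,"translation":[0.75,0.11,-0.08],"yaw":0.08},{"gripper":5,"translation":[0.9,0.14,-0.08],"yaw":0.1},{"gripper":5,"translation":[0.9,0.14,-0.08],"yaw":0.1}]'
python3 -c "
from h import *
go([*T,.16],-17.9)"
```

```text
time: 9.47
ee_pos: [0.4883, 0.0715, 0.1888]
orientation: [-2.235, -2.206, -0.002]
ft_force: [-0.0, -0.5, -2.7]
gripper_width: 0.0127
grasp_force: 78.4
t 9.47 pos [0.4883 0.0715 0.1888] yaz -0.8 tilt [-0.001  0.002] F [-0.  -0.5 -2.7] w 0.0127 g 78.4
-> tr [ 0.65  -0.115  0.193] yaw 0.0953 rows 2.5
```

```bash
python3 -m creep '[{"gripper":5,"translation":[0.2,-0.03,0],"yaw":0.03},{"gripper":5,"translation":[0.4,-0.07,0],"yaw":0.06},{"gripper":5,"translation":[0.65,-0.115,0.1],"yaw":0.095},{"gripper":5,"translation":[0.65,-0.115,0.19],"yaw":0.095},{"gripper":5,"translation":[0.65,-0.115,0.19],"yaw":0.095}]'
python3 -m creep '[{"gripper":5,"translation":[0,0,0],"yaw":0},{"gripper":5,"translation":[0,0,0],"yaw":0}]'
python3 -c "
from h import *
go([*T,.098],-17.9)"
```

```text
time: 9.88
ee_pos: [0.4719, 0.1644, 0.1581]
orientation: [2.539, 1.851, -0.006]
ft_force: [-0.4, -0.9, -2.5]
gripper_width: 0.0126
grasp_force: 78.2
time: 10.05
ee_pos: [0.4743, 0.1618, 0.1609]
orientation: [2.543, 1.845, 0.0]
ft_force: [0.7, -0.7, -1.3]
gripper_width: 0.0129
grasp_force: 78.2
t 10.05 pos [0.4743 0.1618 0.1609] yaz -18.1 tilt [ 0. -0.] F [ 0.7 -0.7 -1.3] w 0.0129 g 78.2
-> tr [ 0.043 -0.028  0.419] yaw -0.001 rows 1.5
```

```bash
python3 -m creep '[{"gripper":5,"translation":[0.043,-0.028,0.1],"yaw":0},{"gripper":5,"translation":[0.043,-0.028,0.25],"yaw":0},{"gripper":5,"translation":[0.043,-0.028,0.38],"yaw":0},{"gripper":5,"translation":[0.043,-0.028,0.38],"yaw":0},{"gripper":5,"translation":[0.043,-0.028,0.38],"yaw":0}]'
python3 -c "
from h import *
go([*T,.098],-17.9)"
```

```text
time: 10.47
ee_pos: [0.472, 0.1694, 0.1036]
orientation: [2.543, 1.844, -0.001]
ft_force: [0.1, -0.5, -0.8]
gripper_width: 0.0126
grasp_force: 78.4
t 10.47 pos [0.472  0.1694 0.1036] yaz -18.1 tilt [-0.    -0.001] F [ 0.1 -0.5 -0.8] w 0.0126 g 78.4
-> tr [-0.001  0.003  0.038] yaw -0.0012 rows 0.1
```

```bash
python3 -m creep '[{"gripper":5,"translation":[0,0.003,0.03],"yaw":0},{"gripper":5,"translation":[0,0.003,0.06],"yaw":0},{"gripper":5,"translation":[0,0.003,0.08],"yaw":0},{"gripper":5,"translation":[0,0.003,0.08],"yaw":0}]'
python3 -c "
from h import *
go([*T,.083],-17.9)"
python3 -m creep '[{"gripper":5,"translation":[0,0,0.02],"yaw":0},{"gripper":5,"translation":[0,0,0.03],"yaw":0},{"gripper":5,"translation":[0,0,0.03],"yaw":0}]'
python3 -c "
from h import *
go([*T,.083],-17.9)"
```

```text
time: 10.8
ee_pos: [0.4721, 0.1706, 0.0911]
orientation: [-2.542, -1.846, -0.0]
ft_force: [-1.0, -0.2, -1.0]
gripper_width: 0.0124
grasp_force: 78.5
t 10.8 pos [0.4721 0.1706 0.0911] yaz -18.0 tilt [-0.  0.] F [-1.  -0.2 -1. ] w 0.0124 g 78.5
-> tr [-0.008  0.005  0.054] yaw -0.0006 rows 0.2
time: 11.05
ee_pos: [0.472, 0.1705, 0.0864]
orientation: [-2.542, -1.846, 0.001]
ft_force: [-0.7, -0.5, -1.9]
gripper_width: 0.0128
grasp_force: 78.5
t 11.05 pos [0.472  0.1705 0.0864] yaz -18.0 tilt [-0. -0.] F [-0.7 -0.5 -1.9] w 0.0128 g 78.5
-> tr [-0.008  0.005  0.023] yaw -0.0006 rows 0.1
```

The lip has gone in about 5 mm without any force. Next I'll press down gradually.

```bash
python3 -m creep '[{"gripper":5,"translation":[0,0,0.02],"yaw":0},{"gripper":5,"translation":[0,0,0.04],"yaw":0},{"gripper":5,"translation":[0,0,0.045],"yaw":0},{"gripper":5,"translation":[0,0,0.045],"yaw":0}]'
python3 -c "
from h import *
go([*T,.08],-17.9)"
```

```text
time: 11.38
ee_pos: [0.4725, 0.1708, 0.0803]
orientation: [-2.542, -1.846, -0.001]
ft_force: [-2.3, 0.1, 7.1]
gripper_width: 0.0126
grasp_force: 79.9
t 11.38 pos [0.4725 0.1708 0.0803] yaz -18.0 tilt [0. 0.] F [-2.3  0.1  7.1] w 0.0126 g 79.9
-> tr [-0.01   0.003  0.002] yaw -0.0006 rows 0.0
```

```bash
for i in 1; do python3 -m creep '[{"gripper":5,"translation":[0,0,0.008],"yaw":0},{"gripper":5,"translation":[0,0,0.012],"yaw":0},{"gripper":5,"translation":[0,0,0.012],"yaw":0}]'; done
for i in 1 2 3 4 5 6; do python3 -m creep '[{"gripper":5,"translation":[0,0,0],"yaw":0},{"gripper":5,"translation":[0,0,0],"yaw":0}]' | grep -E 'pos|ft'; done
python3 -c "
from h import *
snap('scene','s5');snap('top','t5')
f=lambda n,x,y:cv2.resize(cv2.imread(f'pics/{n}.png')[y:y+100,x:x+100],(400,400),interpolation=cv2.INTER_CUBIC)
cv2.imwrite('pics/z5.png',np.hstack([f('s5',180,140),f('t5',185,170)]))
go([*T,.08],-17.9)"
```

```text
time: 11.63
ee_pos: [0.4725, 0.1708, 0.079]
orientation: [-2.541, -1.846, -0.001]
ft_force: [-4.1, -0.6, 13.0]
gripper_width: 0.0133
grasp_force: 80.5
ee_pos: [0.4725, 0.1708, 0.0789]
ft_force: [-3.6, -1.1, 11.8]
ee_pos: [0.4725, 0.1708, 0.0789]
ft_force: [-3.8, -1.8, 12.4]
ee_pos: [0.4725, 0.1708, 0.0789]
ft_force: [-4.6, -1.3, 11.0]
ee_pos: [0.4725, 0.1708, 0.079]
ft_force: [-3.7, -1.8, 13.0]
ee_pos: [0.4725, 0.1708, 0.079]
ft_force: [-2.8, -1.6, 11.5]
ee_pos: [0.4725, 0.1708, 0.0789]
ft_force: [-4.7, -0.5, 12.2]
t 12.73 pos [0.4725 0.1708 0.0789] yaz -18.0 tilt [0.    0.001] F [-4.2 -1.9 12.8] w 0.0129 g 80.6
-> tr [-0.01   0.003 -0.007] yaw -0.0006 rows 0.0
```

View pics/z5.png

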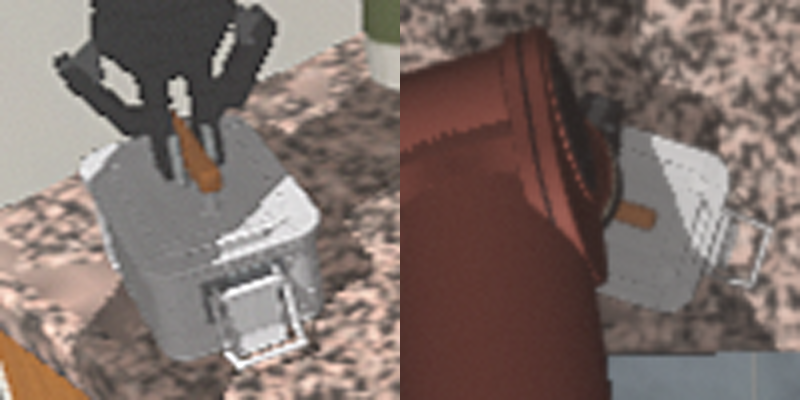

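The lid is seated flush and the loop hangs outside. Contact is about 14 N with some side load, so I'll ease both slightly.

```bash
python3 -m creep '[{"gripper":5,"translation":[-0.002,-0.006,-0.004],"yaw":0},{"gripper":5,"translation":[-0.002,-0.006,-0.005],"yaw":0}]'
for i in 1 2 3 4 5 6 7 8; do python3 -m creep '[{"gripper":5,"translation":[0,0,0],"yaw":0},{"gripper":5,"translation":[0,0,0],"yaw":0}]' | grep -E 'pos|ft'; done
```

```text
time: 12.9
ee_pos: [0.4725, 0.1708, 0.08]
orientation: [2.542, 1.846, 0.004]
ft_force: [-0.4, -0.8, 7.1]
gripper_width: 0.0125
grasp_force: 80.0
ee_pos: [0.4725, 0.1708, 0.0799]
ft_force: [0.7, -1.2, 8.5]
ee_pos: [0.4725, 0.1708, 0.0799]
ft_force: [0.2, -0.9, 8.7]
ee_pos: [0.4725, 0.1708, 0.0799]
ft_force: [0.1, -1.7, 9.6]
ee_pos: [0.4725, 0.1708, 0.0798]
ft_force: [-0.9, -1.6, 9.0]
ee_pos: [0.4725, 0.1708, 0.0798]
ft_force: [0.1, -0.9, 8.3]
ee_pos: [0.4725, 0.1708, 0.0799]
ft_force: [0.3, -0.6, 9.1]
ee_pos: [0.4725, 0.1708, 0.0798]
ft_force: [-0.2, -0.7, 8.9]
ee_pos: [0.4725, 0.1708, 0.0798]
ft_force: [-0.6, -1.5, 8.0]
```

```bash
python3 -m creep '[{"gripper":5,"translation":[0,0,0.003],"yaw":0},{"gripper":5,"translation":[0,0,0.003],"yaw":0}]'
for i in 1 2 3 4; do python3 -m creep '[{"gripper":5,"translation":[0,0,0],"yaw":0},{"gripper":5,"translation":[0,0,0],"yaw":0},{"gripper":5,"translation":[0,0,0],"yaw":0},{"gripper":5,"translation":[0,0,0],"yaw":0}]' | grep -E 'pos|ft'; done
python3 -c "
from h import *
print(r.job_done())"
```

```text
time: 14.4
ee_pos: [0.4725, 0.1708, 0.0794]
orientation: [2.542, 1.846, 0.004]
ft_force: [-0.8, -0.6, 9.4]
gripper_width: 0.0128
grasp_force: 80.2
ee_pos: [0.4725, 0.1708, 0.0795]
ft_force: [-0.3, -1.5, 10.1]
ee_pos: [0.4725, 0.1708, 0.0794]
ft_force: [-0.1, -0.8, 9.4]
ee_pos: [0.4725, 0.1708, 0.0794]
ft_force: [-0.1, -0.4, 8.6]
ee_pos: [0.4725, 0.1708, 0.0795]
ft_force: [-0.5, -2.0, 9.3]
the job is handed in; nothing more can be done
None
```

I handed the job in at about 16 s (no verdict came back) with both wire loops hanging outside and the lid seated in the box, held down at about 12 N (estimated from wrist force plus lid weight).

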